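# Proof-pull a fish ornament's hook on the spring gauge

## Robot

A 6-joint arm with a two-finger parallel gripper is mounted at the origin on the work surface. World frame = base frame: x ahead of the robot, y to its left, z up, the work surface at z = 0. Lengths are in m, angles in rad, forces in N, time in s.
With the tool pointing down it reaches from about 0.3 to 0.875 m from the base axis. Payload 6.4 kg.
Tool frame: the origin (TCP) lies midway between the tips of the shut fingers; the grasp point (between the pads) lies 19 mm behind it; z points along the fingers, y is the line along which they close (so a half turn about z gives the same grasp; the last joint's range is limited). The gripper opens to 85 mm and grips with 20 to 120 N. Pads are 22 mm wide; open, the fingers measure 114 mm over their backs; the gripper's body (76 mm by 85 mm) begins 54 mm behind the grasp point. The pads swing forward as they close: fully open they stand 13 mm farther back than shut.
Start: joints at [1.13, 0.181, 1.607, -0, 1.354, -0.206], TCP at [0.134, 0.559, 0.231] pointing down, gripper open.
Joint ranges: [-2.99, 2.99], [-0.89, 2.07], [0.3, 2.58], [-1.14, 4.28], [0, 2.63], [-3.12, 3.12]. Speed limits (rad/s): [2.57, 2.57, 3.01, 3.14, 3.14, 3.14].

## Interface

Orientations are given as a unit quaternion [w, x, y, z].
In Python, from bench import get_obs, camera, hand_in gives the robot as it stands.
- The arm moves only by the tool carry_out, never from a script. Its argument "plan" is a list that holds one entry, the list of rows, each a list of 7 numbers: the shift along the world's x, y, z in m, then the turn, a rotation vector about the world's x, y, z in rad, then the opening, from 0 (shut) to 1 (fully open). In form: [[[x, y, z, rx, ry, rz, hand], ...]]. A call has exactly 5 rows; each row is the pose to reach, as a shift and turn from the pose commanded when the call began; what a row does not reach only later rows make up. A row lasts 1/12 s, in which the tool goes at most 41.7 mm and 7.16 degrees, less where a joint would pass 70% of its speed; a pose out of reach is approached as far as the arm can. A call with a gripper value outside its range is refused whole. The fingers move at their own pace and stop on an object; the grip force is fixed at half the most. Time passes only in rows, so rows that repeat a pose let the fingers close, or fill a call up. It gives the time, the measured TCP pose, the force, the opening and the grip force at its end, in the units of the state.
- get_obs(): the state, without advancing time (a new reading comes with each control period).
- camera(name): name is "scene" or "top" or "wrist"; returns a dict with "pixels" (480x640x3 uint8, red, green, blue), "z_map" (480x640 float32, m along the optical axis (not along the pixel's ray), 0 where there is no reading), "camera_matrix" (3x3 intrinsics, pixels), "cam_to_world" (4x4, takes a point from camera to world coordinates). Camera axes: x right, y up, looking along -z (the intrinsics and any distortion apply to the point x, -y, -z); pixel columns grow to the right and rows downward; lengths in m; the calibration is good to about 2 mm. A picture is of the moment at which its call begins.
- hand_in(): hands the job in; it is judged then, once.
The state is a dict: "time_s": time; "q": joint angles; "dq": joint speeds; "joint_efforts": joint torques, N m; "eef_pos": TCP position; "eef_rot": TCP orientation; "wrist_force": force on the tool from outside, world axes, zero at the start; "torque": the same for the moment, N m; "opening": opening from 0.0 (shut) to 1.0 (fully open); "grasp_force": force on a finger pad.
Only numpy, scipy, OpenCV 4.12 (cv2) and the standard library are available. Lean on these libraries where they do the work, as an engineer would, in place of code of your own. Each camera call takes 0.05 s, during which the arm holds its last target. There are 200 camera calls.

## Task

Draw the red wooden fish out from under the display step, hook it onto the pin inside the pull gauge and pull with the fish until the pointer stands in the green band; keep it there for about a second, never pulling it far into the red. Ease the slide back home without letting it snap, unhook the fish and lay it flat in the tray beside the blue one. Leave the dolls, the eggs, the jar and the blue fish as they are.

Things in the scene. Friction and masses are not known exactly. Their poses are not given: they have to be found in the camera images.
- fish: red wooden fish with yellow tail and steel hook, lying flat, 120 g; tail half under the step at first. Origin on its underside; x to the hook, y left, z up. Body 26 mm wide, 24 mm tall, flat-sided, x = -80 to +30 mm; tail fin up to 51 mm wide, to x = -110 mm
- hook_seat (a point): red fish: centre of an 8 mm pin seated in its hook, at fish x = 78, y = 0, z = 12 mm. The hook is a level 7 mm rod: shank along y = +12 mm from x = 42 to 74 mm, round the end (outside at x = 90 mm), back along y = -12 mm to the tip at x = 68 mm. 17 mm free between shank and tip. Axes as the fish
- hook_opening (a point): red fish: middle of the hook's opening, at fish x = 52, y = -12, z = 12 mm. The opening, on the fish's -y side only, runs 32 mm from the nose ferrule (x = 36 mm) to the hook tip (x = 68 mm); a pin enters it sideways. Axes as the fish
- gauge: pull gauge, fixed: tunnel with blue walls and clear roof. Origin on the table under the middle of its open mouth; x runs into the tunnel. Inside 124 mm wide, 150 mm deep, 44 mm high, floor is the table; walls 5 mm, roof 5 mm with a 16 mm slot along the middle (y = 0). Carriage and spring barrel on the roof reach 71 mm high
- green_band (a point): middle of the green band on the gauge's roof, 29 mm in from the mouth, 50 mm up. Bands beside the slot, going from the home pin to the mouth: white (slide 0 to 0.055 m), green (0.055 to 0.067 m), red (0.067 to 0.080 m)
- slide (a joint): how far the sprung slide is drawn out towards the mouth (m): 0 at home, where its pin stands 90 mm inside the mouth, 0.080 at the stop. The spring pulls it home with about 1.2 N at 0 and 8.5 N in the green band. A black pointer above the roof shows it on the bands
- pin (a point): the slide's upright pin, 8 mm thick, on the tunnel's middle line, reaching from 3 mm above the table up through the slot; this point is on its axis 12 mm above the table
- step: wooden display step, fixed. Origin: on the table under the middle of its front edge; x runs back from the front. Top board 150 mm deep (x = 0 to 150), 220 mm wide, underside 40 mm and top 50 mm above the table; a 14 mm square leg at each corner (y = +-102 mm), open between them
- tray: fixed wooden tray for tested pieces, 240 mm (x) by 200 mm (y) outside, 16 mm high, walls and floor 5 mm. Origin: centre of its underside. A blue fish already lies in its -y half
- blue_fish: a fish of the same shape in blue and white, already tested, lying in the tray; same origin and axes as the red one
- green_doll: green wooden peg doll, 38 mm across, 77 mm tall, standing left or right of the step's front; origin: centre of its underside
- orange_doll: orange peg doll like the green one, on the other side of the step's front; origin: centre of its underside
- white_doll: white peg doll, 34 mm across, 69 mm tall, standing on top of the display step at the back; origin: centre of its underside
- yellow_doll: yellow peg doll of the same size beside it; origin: centre of its underside
- white_egg: white painted egg with a black band glued in a wooden cup, 45 mm across, 76 mm tall, beside the rear of the gauge; origin: centre of its underside
- gold_egg: yellow egg with a green band in a cup, same size, on the gauge's other side; origin: centre of its underside
- glitter_jar: small closed amber glass jar with a white cap, 36 mm across, 55 mm tall, standing before the gauge's mouth on its right (-y) side; origin: centre of its underside
Mind the look-alikes: they are no part of the job. What is shaped like the gauge but yellow is not meant.

How it is judged:
By the outcome, as a careful person would: the job done as asked, in the order asked, and still so for the second after the job is handed in, with the robot touching nothing.
It also fails if it takes over 72 s, if anything falls off the work surface, if the arm or the gripper's body presses on something with over 40 N, if the wrist force passes 120 N, or if a joint passes its speed limit or range.

## Working session

There is one attempt and no reset: what is moved stays moved. The work goes in short steps, Python scripts to look and compute and a tool call to move; the robot and the scene stay as the last step left them, time stands still between calls to the robot, and variables do not carry over. Pictures are saved under pics/ and viewed, at most 10 in all, crops included, and the job is handed in when it is done.

Besides the shell and the picture viewer there is one more tool, called after "Emit:" by a JSON object that holds its "api" and its "payload", one argument or row to a line. carry_out: Moves the arm, as the interface text tells. Its arguments: {"type":"object","properties":{"plan":{"type":"array","items":{"type":"array","items":{"type":"array","items":{"type":"number"}}}}},"required":["plan"]}

```bash
mkdir -p pics
cat > h.py <<'E'
import numpy as np, cv2
from bench import get_obs, camera, hand_in
def cloud(c):
    z=c["z_map"]; K=c["camera_matrix"]; T=c["cam_to_world"]
    v,u=np.mgrid[0:z.shape[0],0:z.shape[1]]
    p=np.stack([(u-K[0,2])/K[0,0]*z,-(v-K[1,2])/K[1,1]*z,-z],-1)
    w=p@T[:3,:3].T+T[:3,3]; w[z==0]=np.nan
    return w
def save(n,im): cv2.imwrite("pics/"+n,cv2.cvtColor(im,cv2.COLOR_RGB2BGR))
E
python3 - <<'E'
from h import *
import pickle
d={n:camera(n) for n in("top","scene")}
pickle.dump(d,open("c0.pkl","wb"))
for n in d: save(n+"0.png",d[n]["pixels"]); print(n,d[n]["camera_matrix"].tolist(),d[n]["cam_to_world"].round(3).tolist(), d[n].keys())
o=get_obs(); print(o)
E
```

```text
top [[589.1355070522768, 0.0, 327.2007182302868], [0.0, 589.1355070522768, 248.1679454980305], [0.0, 0.0, 1.0]] [[0.031, 0.979, -0.203, 0.136], [-1.0, 0.031, -0.006, 0.016], [0.001, 0.203, 0.979, 1.498], [0.0, 0.0, 0.0, 1.0]] dict_keys(['pixels', 'z_map', 'camera_matrix', 'cam_to_world'])
scene [[437.11933331461154, 0.0, 323.4222183471738], [0.0, 437.11933331461154, 240.42322624257844], [0.0, 0.0, 1.0]] [[0.851, -0.298, 0.433, 0.919], [0.525, 0.493, -0.694, -0.757], [-0.006, 0.817, 0.576, 0.678], [0.0, 0.0, 0.0, 1.0]] dict_keys(['pixels', 'z_map', 'camera_matrix', 'cam_to_world'])
{'time_s': 0.1, 'q': array([ 1.12970987e+00,  1.81481699e-01,  1.60788539e+00, -2.48959344e-07,
        1.35377840e+00, -2.06298744e-01]), 'dq': array([-6.68008126e-04, -1.17540643e-03, -2.02448361e-03,  4.85237947e-04,
       -2.11328857e-03, -9.03735471e-05]), 'joint_efforts': array([ 3.31277588e-04, -4.45877051e+01, -3.52237952e+01, -2.02040919e-04,
        4.20942146e-03,  3.34413312e-05]), 'eef_pos': array([0.13353927, 0.5587855 , 0.23047675]), 'eef_rot': array([-2.46839424e-04,  1.17124339e-01,  9.93116955e-01, -7.36134414e-04]), 'wrist_force': array([ 0.00667838,  0.40878689, -0.55092177]), 'torque': array([-0.01976424,  0.00626919, -0.03131747]), 'grasp_force': 0.0, 'opening': 0.9998285007542543}
```

View pics/top0.png

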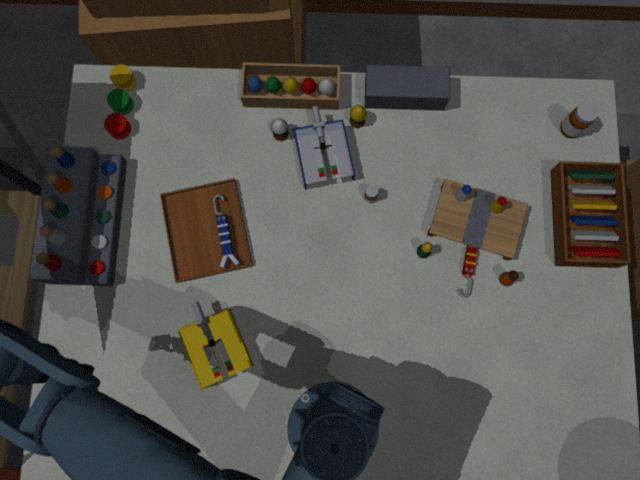

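View pics/scene0.png

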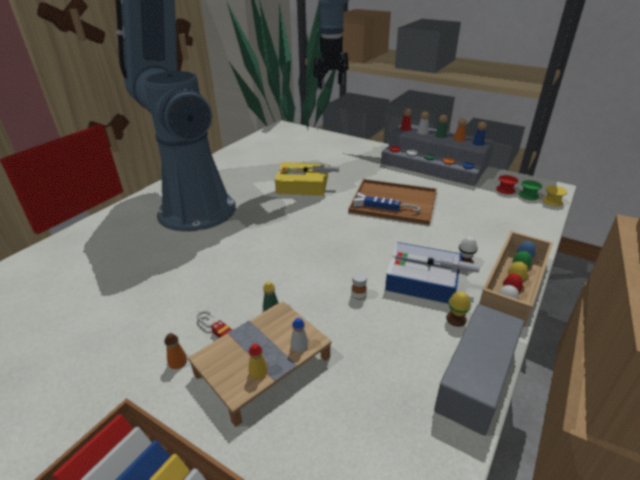

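The top view shows two gauges: blue-walled at about (325,152) and yellow at (215,348). The blue one is the gauge meant, because the walls are described as blue. The red fish is at (469,270), under the step at (480,218). The blue fish is in the tray at (225,235), so it isn't the target. I'll confirm with one enlarged crop and measure.

```bash
cat >> h.py <<'E'
def ortho(c,x0,x1,y0,y1,z,s=2.5):
    """top-down picture of plane z: s px/mm, up=+x, left=+y"""
    H,W=int((x1-x0)*1000*s),int((y1-y0)*1000*s)
    v,u=np.mgrid[0:H,0:W]; X=x1-v/s/1000; Y=y1-u/s/1000
    P=np.stack([X,Y,0*X+z],-1)-c["cam_to_world"][:3,3]; P=P@c["cam_to_world"][:3,:3]
    K=c["camera_matrix"]; m=np.stack([K[0,0]*P[...,0]/-P[...,2]+K[0,2],K[1,1]*-P[...,1]/-P[...,2]+K[1,2]],-1).astype(np.float32)
    return cv2.remap(c["pixels"],m[...,0],m[...,1],cv2.INTER_CUBIC)
E
python3 - <<'E'
from h import *
import pickle
d=pickle.load(open("c0.pkl","rb")); c=d["top"]; w=cloud(c); im=c["pixels"]
hsv=cv2.cvtColor(im,cv2.COLOR_RGB2HSV)
def win(u0,u1,v0,v1):
    m=np.zeros(im.shape[:2],bool); m[v0:v1,u0:u1]=1; return m
def rect(n,m):
    p=w[m]; p=p[np.isfinite(p).all(1)]
    r=cv2.minAreaRect((p[:,:2]*1000).astype(np.float32)); print(n,len(p),r,"z",np.percentile(p[:,2],[5,50,95]).round(3))
    print("  box",cv2.boxPoints(r).round(0).tolist())
Z=w[...,2]
rect("gauge",win(285,362,100,195)&(Z>.035)&(Z<.056)&(w[...,0]<.47))
rect("step",win(415,540,170,265)&(Z>.044)&(Z<.056))
rect("tray",win(150,262,170,290)&(Z>.011)&(Z<.018))
R=(hsv[...,0]<8)|(hsv[...,0]>172)
m=win(455,482,245,300)&(Z>.008)&(Z<.035); rect("redfish",m)
for n,a in dict(gdoll=(415,436,238,260),odoll=(497,522,266,290),jar=(362,382,180,205),wegg=(268,290,115,142),gegg=(348,370,100,128),bluef=(210,242,190,272)).items():
    lo=.03 if n!="bluef" else .018
    rect(n,win(*a)&(Z>lo))
for (u,v) in [(300,140),(310,150),(330,150),(322,146),(345,145),(322,172),(335,170),(330,160)]: print(u,v,w[v,u].round(3),im[v,u])
a=ortho(c,.30,.60,-.04,.12,.049,1.8); b=ortho(c,.1,.4,-.44,-.2,.012,1.8)
h=max(a.shape[0],b.shape[0]); o=np.hstack([a,b]); save("conf.png",o); print(a.shape,b.shape)
E
```

```text
Traceback (most recent call last):
IndexError: index -1 is out of bounds for axis 0 with size 0
```

```bash
cat > m.py <<'E'
from h import *
import pickle
d=pickle.load(open("c0.pkl","rb")); c=d["top"]; w=cloud(c); im=c["pixels"]
def win(u0,u1,v0,v1):
    m=np.zeros(im.shape[:2],bool); m[v0:v1,u0:u1]=1; return m
def rect(n,m):
    p=w[m]; p=p[np.isfinite(p).all(1)]
    if len(p)<5: print(n,"few"); return
    r=cv2.minAreaRect((p[:,:2]*1000).astype(np.float32)); print(n,len(p),np.round(r[0]),np.round(r[1]),round(r[2],1),"z",np.percentile(p[:,2],[5,50,95]).round(3))
    print("  box",cv2.boxPoints(r).round(0).tolist())
Z=w[...,2]
rect("gauge",win(285,362,115,195)&(Z>.035)&(Z<.056))
rect("step",win(415,540,170,265)&(Z>.044)&(Z<.056))
rect("tray",win(150,262,170,290)&(Z>.011)&(Z<.020))
rect("redfish",win(455,482,245,300)&(Z>.006)&(Z<.035))
for n,a in dict(gdoll=(415,436,238,260),odoll=(497,522,266,290),jar=(362,382,180,205),wegg=(268,290,115,142),gegg=(348,370,100,128),bluef=(210,242,190,272)).items():
    rect(n,win(*a)&(Z>(.03 if n!="bluef" else .02)))
for (u,v) in [(300,140),(310,150),(322,146),(345,145),(322,172),(330,185),(468,270),(225,235),(208,230),(480,218)]: print(u,v,w[v,u].round(3),im[v,u])
E
python3 m.py
```

```text
gauge 2618 [699.  37.] [178. 203.] 7.4 z [0.043 0.048 0.054]
  box [[597.0, 126.0], [623.0, -75.0], [800.0, -52.0], [774.0, 149.0]]
step 4359 [ 503. -347.] [228. 206.] 73.6 z [0.045 0.05  0.055]
  box [[372.0, -428.0], [569.0, -486.0], [633.0, -267.0], [436.0, -209.0]]
tray 785 [484. 341.] [242. 200.] 14.5 z [0.011 0.014 0.019]
  box [[342.0, 408.0], [392.0, 214.0], [626.0, 275.0], [576.0, 469.0]]
redfish 461 [ 393. -338.] [ 67. 140.] 88.7 z [0.008 0.021 0.028]
  box [[322.0, -370.0], [463.0, -373.0], [464.0, -306.0], [324.0, -303.0]]
gdoll 134 [ 443. -223.] [27. 28.] 78.2 z [0.035 0.064 0.076]
  box [[427.0, -233.0], [454.0, -239.0], [460.0, -213.0], [432.0, -207.0]]
odoll 151 [ 378. -434.] [27. 27.] 82.4 z [0.033 0.063 0.076]
  box [[363.0, -446.0], [390.0, -449.0], [393.0, -422.0], [366.0, -419.0]]
jar 154 [588. -85.] [33. 32.] 89.8 z [0.034 0.055 0.06 ]
  box [[572.0, -101.0], [604.0, -101.0], [604.0, -68.0], [572.0, -68.0]]
wegg 232 [757. 160.] [39. 44.] 14.0 z [0.042 0.061 0.075]
  box [[733.0, 177.0], [743.0, 134.0], [781.0, 143.0], [770.0, 186.0]]
gegg 257 [815. -48.] [44. 69.] 78.7 z [0.039 0.06  0.075]
  box [[776.0, -63.0], [844.0, -76.0], [853.0, -33.0], [785.0, -19.0]]
bluef 565 [487. 278.] [201.  66.] 9.8 z [0.022 0.028 0.033]
  box [[382.0, 293.0], [393.0, 228.0], [591.0, 262.0], [580.0, 328.0]]
300 140 [0.721 0.104 0.054] [112 116 122]
310 150 [0.694 0.077 0.054] [113 118 125]
322 146 [0.702 0.046 0.064] [16 15 15]
345 145 [ 0.715 -0.013  0.044] [103 108 119]
322 172 [0.638 0.044 0.046] [87 40 24]
330 185 [ 0.621  0.023 -0.01 ] [123 126 120]
468 270 [ 0.396 -0.334  0.024] [99 36 31]
225 235 [0.467 0.287 0.03 ] [30 47 84]
208 230 [0.484 0.336 0.006] [93 58 32]
480 218 [ 0.525 -0.359  0.055] [65 67 77]
```

Run:
```python
from h import *
import pickle
c=pickle.load(open("c0.pkl","rb"))["top"]
a=ortho(c,.58,.80,-.06,.14,.049,2.0); b=ortho(c,.30,.52,-.44,-.2,.012,2.0)[:440]
o=np.clip(np.hstack([a,b])*1.6,0,255).astype(np.uint8); save("conf.png",o); print(a.shape,b.shape)
```

```text
(440, 400, 3) (440, 480, 3)
```

View pics/conf.png

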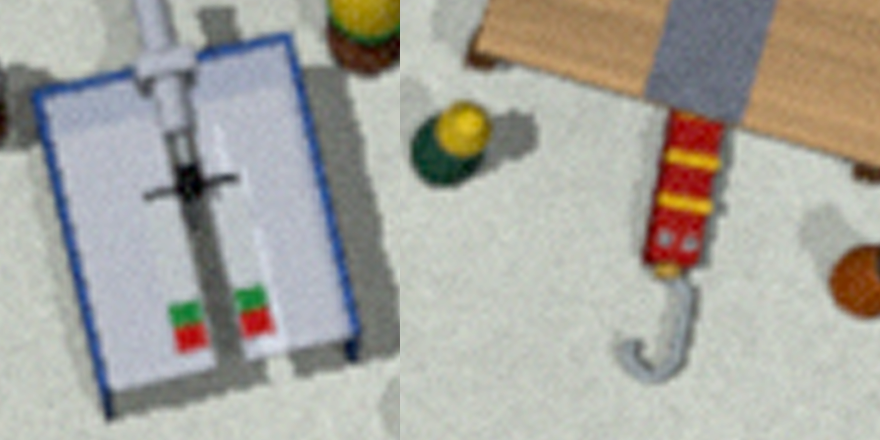

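The crop confirms the blue gauge: green and red bands at about (185,325) and (255,310), pointer at (190,182), mouth facing the robot, heading about 12.6°. It also shows the red fish, with its hook end at (655,381) and shank to the right. The estimated fish origin is (0.418, -0.342), heading about 171°, and its nose lands where the given sizes put it. Next I'll move over the fish.

Emit:
{"api": "carry_out", "payload": {
  "plan": [
    [[0.022,-0.034,0,0,0,0.015,1],[0.044,-0.068,0,0,0,0.03,1],[0.066,-0.102,0,0,0,0.046,1],[0.088,-0.136,0,0,0,0.062,1],[0.11,-0.17,0,0,0,0.077,1]]
  ]
}}

```text
time_s: 0.52
eef_pos: [0.2439, 0.3875, 0.2308]
eef_rot: [-0.0, 0.078, 0.997, -0.0]
wrist_force: [1.2, -0.3, -0.0]
opening: 1.004
grasp_force: 0.0
```

Emit:
{"api": "carry_out", "payload": {
  "plan": [
    [[0.02,-0.034,0,0,0,0,0.7],[0.04,-0.068,0,0,0,0,0.7],[0.06,-0.102,0,0,0,0,0.7],[0.08,-0.136,0,0,0,0,0.7],[0.1,-0.17,0,0,0,0,0.7]]
  ]
}}

```text
time_s: 0.93
eef_pos: [0.344, 0.2175, 0.2312]
eef_rot: [0.0, 0.079, 0.997, 0.0]
wrist_force: [1.5, 0.2, 0.3]
opening: 0.7
grasp_force: 0.0
```

Emit:
{"api": "carry_out", "payload": {
  "plan": [
    [[0.012,-0.038,0,0,0,0,0.7],[0.024,-0.076,0,0,0,0,0.7],[0.036,-0.114,0,0,0,0,0.7],[0.048,-0.152,0,0,0,0,0.7],[0.06,-0.19,0,0,0,0,0.7]]
  ]
}}

```text
time_s: 1.35
eef_pos: [0.4037, 0.0273, 0.2312]
eef_rot: [0.0, 0.079, 0.997, 0.0]
wrist_force: [1.1, 0.6, -0.5]
opening: 0.701
grasp_force: 0.0
```

Emit:
{"api": "carry_out", "payload": {
  "plan": [
    [[0.002,-0.04,0,0,0,0,0.7],[0.004,-0.08,0,0,0,0,0.7],[0.006,-0.12,0,0,0,0,0.7],[0.008,-0.16,0,0,0,0,0.7],[0.01,-0.2,0,0,0,0,0.7]]
  ]
}}

```text
time_s: 1.77
eef_pos: [0.4132, -0.1727, 0.2311]
eef_rot: [-0.0, 0.079, 0.997, 0.0]
wrist_force: [0.3, 0.6, 0.4]
opening: 0.699
grasp_force: 0.0
```

Emit:
{"api": "carry_out", "payload": {
  "plan": [
    [[0,-0.036,-0.01,0,0,0,0.7],[0,-0.073,-0.02,0,0,0,0.7],[0,-0.11,-0.03,0,0,0,0.7],[0,-0.14,-0.04,0,0,0,0.7],[0,-0.17,-0.05,0,0,0,0.7]]
  ]
}}

```text
time_s: 2.18
eef_pos: [0.4131, -0.3425, 0.1803]
eef_rot: [-0.0, 0.079, 0.997, 0.0]
wrist_force: [-0.1, 1.1, 0.3]
opening: 0.702
grasp_force: 0.0
```

Run:
```python
from h import *
import pickle
o=get_obs(); print(o["eef_pos"],o["eef_rot"],o["q"],o["opening"],o["time_s"])
c=camera("wrist"); pickle.dump(c,open("c1.pkl","wb")); print(c["cam_to_world"].round(3).tolist())
a=ortho(c,.29,.49,-.42,-.26,.018,3.0)
save("w1.png",np.clip(a*1.4,0,255).astype(np.uint8))
```

```text
[ 0.41312806 -0.34251975  0.18031789] [-2.30070083e-04  7.93155558e-02  9.96849496e-01  2.67230114e-04] [-9.13550602e-01  1.48272853e-01  1.75245239e+00  1.92494031e-05
  1.24157242e+00 -2.32555524e+00] 0.7024191669712135 2.1833
[[0.158, -0.947, -0.281, 0.34], [0.987, 0.152, 0.045, -0.332], [0.0, -0.284, 0.959, 0.322], [0.0, 0.0, 0.0, 1.0]]
```

View pics/w1.png

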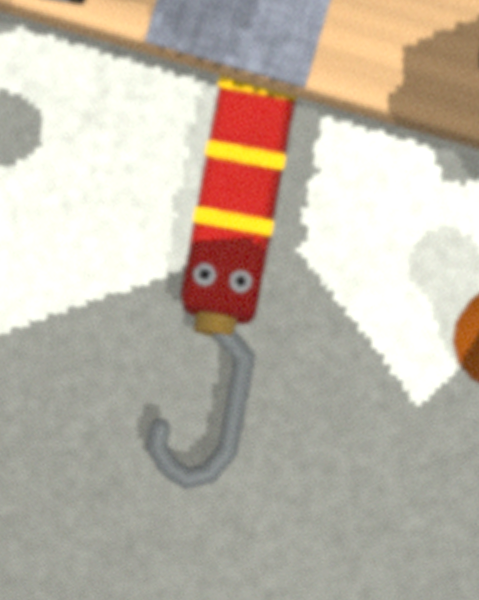

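The wrist view shows the fish nose centred at (221,318) and its back at (256,88), where the step begins. That puts the axis at y ≈ -0.339 at the grasp and agrees with the top view within 3 mm. I'll descend and grip.

Emit:
{"api": "carry_out", "payload": {
  "plan": [
    [[0,0.003,-0.04,0,0,0.005,0.7],[0,0.003,-0.08,0,0,0.005,0.7],[0,0.003,-0.12,0,0,0.005,0.7],[0,0.003,-0.155,0,0,0.005,0.7],[0,0.003,-0.177,0,0,0.005,0.7]]
  ]
}}

```text
time_s: 2.65
eef_pos: [0.4118, -0.3353, 0.0002]
eef_rot: [-0.002, 0.076, 0.997, 0.002]
wrist_force: [-0.3, -0.6, -0.4]
opening: 0.704
grasp_force: 0.0
```

Emit:
{"api": "carry_out", "payload": {
  "plan": [
    [[0,0,0,0,0,0,0.5],[0,0,0,0,0,0,0.2],[0,0,0,0,0,0,0.1],[0,0,0,0,0,0,0.1],[0,0,0,0,0,0,0.1]]
  ]
}}

```text
time_s: 3.07
eef_pos: [0.4148, -0.3389, 0.0063]
eef_rot: [0.001, 0.076, 0.997, -0.001]
wrist_force: [-0.7, -0.4, -1.3]
opening: 0.285
grasp_force: 61.4
```

Emit:
{"api": "carry_out", "payload": {
  "plan": [
    [[0,0,0.003,0,0,0,0.1],[-0.022,0.0035,0.004,0,0,0,0.1],[-0.05,0.0075,0.004,0,0,0,0.1],[-0.08,0.012,0.004,0,0,0,0.1],[-0.11,0.0165,0.004,0,0,0,0.1]]
  ]
}}

```text
time_s: 3.48
eef_pos: [0.3031, -0.3214, 0.0092]
eef_rot: [0.0, 0.076, 0.997, -0.001]
wrist_force: [-0.0, -1.7, -1.0]
opening: 0.287
grasp_force: 61.5
```

Emit:
{"api": "carry_out", "payload": {
  "plan": [
    [[0,0,0,0,0,0,0.1],[0,0,-0.003,0,0,0,0.1],[0,0,-0.004,0,0,0,0.1],[0,0,-0.004,0,0,0,0.6],[0,0,-0.004,0,0,0,0.7]]
  ]
}}

```text
time_s: 3.9
eef_pos: [0.305, -0.3224, 0.005]
eef_rot: [0.001, 0.076, 0.997, -0.001]
wrist_force: [0.2, -0.4, -0.1]
opening: 0.557
grasp_force: 0.0
```

Emit:
{"api": "carry_out", "payload": {
  "plan": [
    [[0,0,0,0,0,0,0.7],[0,0,0,0,0,0,0.7],[0.02,-0.003,0,0,0,0,0.7],[0.05,-0.0075,0,0,0,0,0.7],[0.066,-0.01,0,0,0,0,0.7]]
  ]
}}

```text
time_s: 4.32
eef_pos: [0.3723, -0.3322, 0.0047]
eef_rot: [0.001, 0.076, 0.997, -0.001]
wrist_force: [-0.8, -0.1, 0.4]
opening: 0.699
grasp_force: 0.0
```

Run:
```python
from h import *
import pickle
o=get_obs(); print(o["eef_pos"],o["q"],o["opening"],o["time_s"])
c=camera("top"); pickle.dump(c,open("c2.pkl","wb")); c3=camera("wrist")
a=ortho(c,.20,.46,-.43,-.21,.012,1.7); b=ortho(c3,.20,.46,-.43,-.21,.018,1.7)
save("w2.png",np.clip(np.hstack([a,b])*1.4,0,255).astype(np.uint8)); print(a.shape)
```

```text
[ 0.37226873 -0.33222627  0.00470735] [-9.67256998e-01  3.51395173e-01  1.93242127e+00  5.91520941e-04
  8.55423813e-01 -2.38546413e+00] 0.6992834972286809 4.3167
(442, 374, 3)
```

View pics/w2.png

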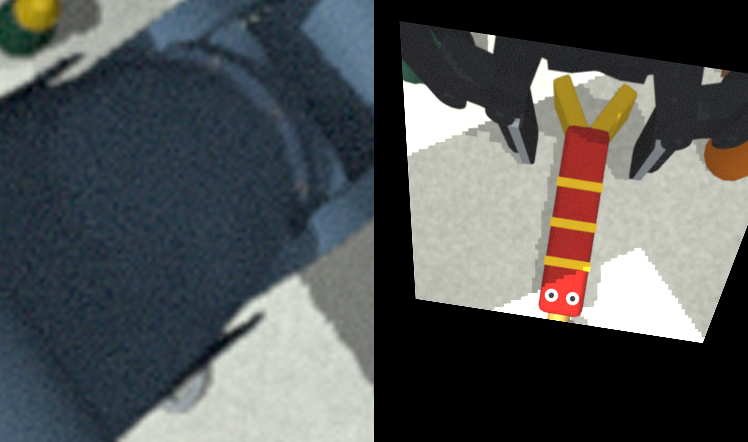

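The fish is clear of the step. The nose is at (560,314) and the body rear at (588,130) in the right panel, which puts the open pads at fish x ≈ -68. I'll grip there and lift.

Emit:
{"api": "carry_out", "payload": {
  "plan": [
    [[-0.003,0,0,0,0,0,0.7],[-0.003,0,0,0,0,0,0.4],[-0.003,0,0,0,0,0,0.1],[-0.003,0,0,0,0,0,0.1],[-0.003,0,0,0,0,0,0.1]]
  ]
}}

```text
time_s: 4.83
eef_pos: [0.3662, -0.3314, 0.0044]
eef_rot: [0.0, 0.077, 0.997, -0.0]
wrist_force: [-0.5, -0.4, -1.4]
opening: 0.29
grasp_force: 59.1
```

Emit:
{"api": "carry_out", "payload": {
  "plan": [
    [[0,0,0,0,0,0,0.1],[0,0,0.02,0,0,0,0.1],[0,0.005,0.06,0,0,-0.05,0.1],[0,0.015,0.1,0,0,-0.15,0.1],[0,0.03,0.135,0,0,-0.27,0.1]]
  ]
}}

```text
time_s: 5.25
eef_pos: [0.3665, -0.3017, 0.1411]
eef_rot: [0.0, 0.213, 0.977, -0.0]
wrist_force: [-0.6, -1.0, -0.4]
opening: 0.292
grasp_force: 59.4
```

Emit:
{"api": "carry_out", "payload": {
  "plan": [
    [[0.003,0.015,0,0,0,-0.124,0.1],[0.007,0.031,0,0,0,-0.248,0.1],[0.01,0.047,0,0,0,-0.372,0.1],[0.014,0.062,0,0,0,-0.496,0.1],[0.0175,0.078,0,0,0,-0.62,0.1]]
  ]
}}

```text
time_s: 5.67
eef_pos: [0.384, -0.2224, 0.1391]
eef_rot: [-0.0, 0.501, 0.865, 0.0]
wrist_force: [0.1, 0.2, -1.9]
opening: 0.288
grasp_force: 59.4
```

Emit:
{"api": "carry_out", "payload": {
  "plan": [
    [[0.003,0.015,0,0,0,-0.124,0.1],[0.007,0.031,0,0,0,-0.248,0.1],[0.01,0.047,0,0,0,-0.372,0.1],[0.014,0.062,0,0,0,-0.496,0.1],[0.0175,0.078,0,0,0,-0.62,0.1]]
  ]
}}

```text
time_s: 6.08
eef_pos: [0.4015, -0.1444, 0.139]
eef_rot: [-0.0, 0.741, 0.671, -0.0]
wrist_force: [0.8, 0.5, -2.2]
opening: 0.287
grasp_force: 59.4
```

Emit:
{"api": "carry_out", "payload": {
  "plan": [
    [[0.003,0.015,0,0,0,-0.124,0.1],[0.007,0.031,0,0,0,-0.248,0.1],[0.01,0.047,0,0,0,-0.372,0.1],[0.014,0.062,0,0,0,-0.496,0.1],[0.0175,0.078,0,0,0,-0.62,0.1]]
  ]
}}

```text
time_s: 6.5
eef_pos: [0.4189, -0.0665, 0.139]
eef_rot: [-0.0, 0.911, 0.413, -0.0]
wrist_force: [1.1, 0.2, -1.0]
opening: 0.29
grasp_force: 59.4
```

Emit:
{"api": "carry_out", "payload": {
  "plan": [
    [[0.003,0.015,0,0,0,-0.124,0.1],[0.007,0.031,0,0,0,-0.248,0.1],[0.01,0.047,0,0,0,-0.372,0.1],[0.014,0.062,0,0,0,-0.496,0.1],[0.0175,0.078,0,0,0,-0.62,0.1]]
  ]
}}

```text
time_s: 6.92
eef_pos: [0.4363, 0.0115, 0.1389]
eef_rot: [-0.0, 0.993, 0.116, -0.0]
wrist_force: [0.4, -0.6, -0.9]
opening: 0.291
grasp_force: 59.4
```

Run:
```python
from h import *
import pickle
o=get_obs(); print(o["eef_pos"],o["eef_rot"],o["q"],o["opening"],o["time_s"])
c=camera("wrist"); pickle.dump(c,open("c3.pkl","wb")); save("w3.png",np.clip(c["pixels"]*1.4,0,255).astype(np.uint8)); print(c["cam_to_world"].round(3).tolist(),c["camera_matrix"][0])
```

```text
[0.43634014 0.01145562 0.13893565] [-1.19346153e-04  9.93261799e-01  1.15891643e-01 -3.34801974e-04] [-2.47009240e-01 -2.40093396e-02  2.02814619e+00 -1.62360277e-05
  1.13816653e+00  1.09148860e+00] 0.2914476628423919 6.9167
[[0.23, 0.932, 0.28, 0.506], [-0.973, 0.221, 0.066, 0.028], [-0.001, -0.287, 0.958, 0.281], [0.0, 0.0, 0.0, 1.0]] [430.24323546   0.         320.40276085]
```

View pics/w3.png

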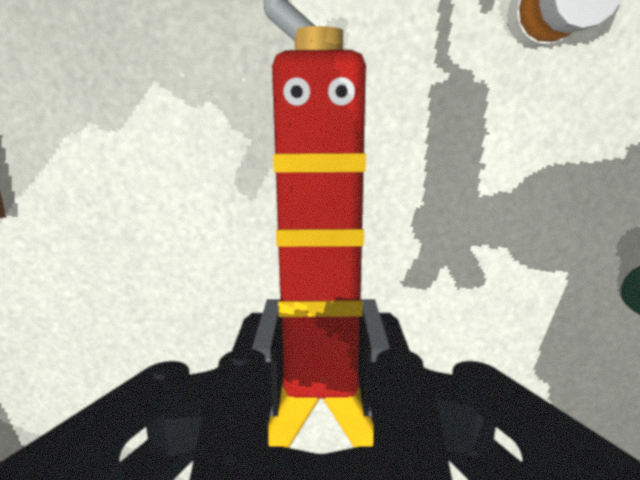

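The fish sits straight between the pads, with the nose at (320,45), and it's held at fish x ≈ -63. Before going in I'll refine the gauge axis from the first top image, using the blue walls and the pointer.

Run:
```python
from h import *
import pickle
c=pickle.load(open("c0.pkl","rb"))["top"]
s=2.0; a=ortho(c,.58,.80,-.06,.14,.047,s); hsv=cv2.cvtColor(a,cv2.COLOR_RGB2HSV)
m=((hsv[...,0]>105)&(hsv[...,0]<125)&(hsv[...,1]>140)).astype(np.uint8)
n,l,st,ce=cv2.connectedComponentsWithStats(m)
def W(p): return .80-p[...,1]/s/1000,.14-p[...,0]/s/1000
L=[]
v,u=np.nonzero(m)
for side in (0,1):
    # pick near the rough edges
    e=((37,92),(105,390)) if side==0 else ((290,35),(355,338))
    (u0,v0),(u1,v1)=e; uu=u0+(v-v0)*(u1-u0)/(v1-v0); k=(abs(u-uu)<14)&(v>v0+12)&(v<v1-5)
    p=np.stack([u[k],v[k]],-1).astype(np.float32); x,y=W(p)
    f=cv2.fitLine(np.stack([x,y],-1).astype(np.float32),cv2.DIST_HUBER,0,.01,.01).ravel(); 
    if f[0]<0:f[:2]*=-1
    print(side,len(p),np.degrees(np.arctan2(f[1],f[0])).round(2),f[2:].round(4)); L.append(f)
th=np.mean([np.arctan2(f[1],f[0]) for f in L]); e=np.array([np.cos(th),np.sin(th)]); nn=np.array([-e[1],e[0]])
off=[nn@f[2:] for f in L]; print("heading",np.degrees(th),"n-offsets",off,"width",off[0]-off[1],"mid",np.mean(off))
# pointer / black carriage at z~.06
b=ortho(c,.68,.74,.0,.09,.060,s); g=b.max(2)<45; vv,uu=np.nonzero(g); x=.74-vv/s/1000; y=.09-uu/s/1000
print("pointer",len(vv),np.median(x),np.median(y), "n",nn@[np.median(x),np.median(y)],"e",e@[np.median(x),np.median(y)])
# green/red band centroids
for nme,cond in dict(green=(hsv[...,0]>45)&(hsv[...,0]<85)&(hsv[...,1]>120),red=((hsv[...,0]<8)|(hsv[...,0]>172))&(hsv[...,1]>120)).items():
    vv,uu=np.nonzero(cond&(np.indices(cond.shape)[0]>250)); x=.80-vv/s/1000;y=.14-uu/s/1000; P=np.array([np.mean(x),np.mean(y)]); print(nme,len(vv),P,"n",nn@P,"e",e@P)
M=np.array([.618,.0245]); print("mouth guess",nn@M,e@M)
for P in ([.4363,.0115],[.43634,.011455]): print("tcp",nn@np.array(P),e@np.array(P))
```

```text
0 1435 13.16 [0.681  0.1057]
1 1332 13.09 [ 0.7023 -0.0227]
heading 13.127972 n-offsets [np.float32(-0.051722087), np.float32(-0.18160458)] width 0.12988248 mid -0.11666334
pointer 1296 0.7025 0.0445 n -0.11621955907344819 e 0.6942474523186684
green 889 [0.64780821 0.03171991] n -0.11624367444128363 e 0.638082321493745
red 1259 [0.63565608 0.02853614] n -0.11658416218734907 e 0.6255246602921756
mouth guess -0.11650465062260626 0.6074133064448833
tcp -0.08789596295356751 0.427509349501133
tcp -0.08794887195914983 0.42753808340460064
```

Wall fit: heading 13.1°, axis n = -0.1165. The pointer and bands agree to 0.4 mm, and the mouth is at e ≈ 0.6085. The fish is 28 mm left of the axis. I'll lower it, then slide in along the tunnel.

Emit:
{"api": "carry_out", "payload": {
  "plan": [
    [[0,0,-0.03,0,0,0,0.1],[0,0,-0.065,0,0,0,0.1],[0,0,-0.1,0,0,0,0.1],[0,0,-0.122,0,0,-0.003,0.1],[0,0,-0.131,0,0,-0.003,0.1]]
  ]
}}

```text
time_s: 7.38
eef_pos: [0.4335, 0.0112, 0.005]
eef_rot: [-0.001, 0.993, 0.118, -0.003]
wrist_force: [0.5, 0.3, -0.7]
opening: 0.293
grasp_force: 59.3
```

Emit:
{"api": "carry_out", "payload": {
  "plan": [
    [[0,0,0,0,0,0,0.1],[0.018,0.0042,0,0,0,0,0.1],[0.037,0.0086,0,0,0,0,0.1],[0.056,0.0131,0,0,0,0,0.1],[0.075,0.0175,0,0,0,0,0.1]]
  ]
}}

```text
time_s: 7.8
eef_pos: [0.5141, 0.028, 0.0104]
eef_rot: [0.0, 0.993, 0.118, 0.001]
wrist_force: [0.5, -0.5, -1.6]
opening: 0.289
grasp_force: 59.3
```

Emit:
{"api": "carry_out", "payload": {
  "plan": [
    [[0.018,0.0042,0,0,0,0,0.1],[0.037,0.0086,0,0,0,0,0.1],[0.055,0.0128,0,0,0,0,0.1],[0.07,0.0163,0,0,0,0,0.1],[0.077,0.018,0,0,0,0,0.1]]
  ]
}}

```text
time_s: 8.22
eef_pos: [0.5922, 0.0461, 0.0108]
eef_rot: [0.001, 0.993, 0.118, 0.002]
wrist_force: [-0.5, 0.2, -0.8]
opening: 0.291
grasp_force: 59.3
```

```bash
cat >> h.py <<'E'
E0=np.array([.9739,.2271]); N0=np.array([-.2271,.9739])
def st():
    o=get_obs(); p=o["eef_pos"]; f=o["wrist_force"]
    print("t",o["time_s"],"e",(E0@p[:2]).round(4),"lat",(N0@p[:2]+.1165).round(4),"z",p[2].round(4),"Fe",(E0@f[:2]).round(2),"Fn",(N0@f[:2]).round(2),"fz",f[2].round(2))
E
python3 - <<'E'
from h import *
st()
c=camera("wrist"); t=camera("top")
im=np.hstack([cv2.resize(c["pixels"],(480,360)),ortho(t,.60,.78,-.02,.12,.049,2.0)[:360]]); save("w4.png",np.clip(im*1.4,0,255).astype(np.uint8)); print(im.shape)
E
```

```text
t 8.2167 e 0.5872 lat 0.0269 z 0.0108 Fe -0.43 Fn 0.34 fz -0.81
(360, 759, 3)
```

View pics/w4.png

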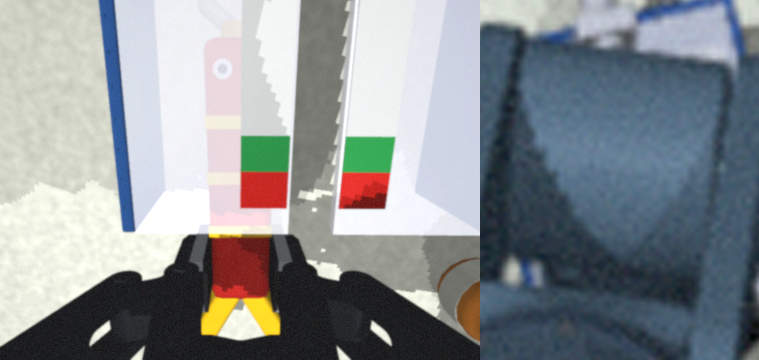

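The fish is inside the tunnel, left of the slot, with its nose at (220,60) under the clear roof and the pads outside the mouth. Next is the sideways move onto the pin.

Emit:
{"api": "carry_out", "payload": {
  "plan": [
    [[0,0,0,0,0,0,0.1],[0.001,-0.006,0,0,0,0,0.1],[0.002,-0.013,0,0,0,0,0.1],[0.003,-0.02,0,0,0,0,0.1],[0.004,-0.0265,0,0,0,0,0.1]]
  ]
}}

```text
time_s: 8.73
eef_pos: [0.5925, 0.0186, 0.0084]
eef_rot: [0.0, 0.993, 0.117, -0.0]
wrist_force: [-0.3, 0.8, -2.0]
opening: 0.287
grasp_force: 59.3
```

```bash
python3 -c "
from h import *
st()"
```

```text
t 8.7333 e 0.5813 lat 0.0 z 0.0084 Fe -0.07 Fn 0.85 fz -1.97
```

Emit:
{"api": "carry_out", "payload": {
  "plan": [
    [[-0.006,-0.0014,0,0,0,0,0.1],[-0.012,-0.0028,0,0,0,0,0.1],[-0.019,-0.0044,0,0,0,0,0.1],[-0.026,-0.0061,0,0,0,0,0.1],[-0.031,-0.0072,0,0,0,0,0.1]]
  ]
}}

```text
time_s: 9.15
eef_pos: [0.5611, 0.0125, 0.0084]
eef_rot: [0.0, 0.993, 0.118, 0.0]
wrist_force: [2.5, -0.5, -1.6]
opening: 0.29
grasp_force: 59.2
```

Emit:
{"api": "carry_out", "payload": {
  "plan": [
    [[0,0,0,0,0,0,0.1],[0,0,0,0,0,0,0.1],[0,0,0,0,0,0,0.1],[0,0,0,0,0,0,0.1],[0,0,0,0,0,0,0.1]]
  ]
}}

```text
time_s: 9.57
eef_pos: [0.5622, 0.0126, 0.0084]
eef_rot: [0.0, 0.993, 0.118, 0.0]
wrist_force: [2.5, 0.1, -1.9]
opening: 0.292
grasp_force: 59.2
```

```bash
python3 -c "
from h import *
st()
w=camera('wrist');save('w5.png',np.clip(w['pixels'][:400]*1.4,0,255).astype(np.uint8))"
```

```text
t 9.5667 e 0.5504 lat 0.0011 z 0.0084 Fe 2.42 Fn -0.49 fz -1.89
```

View pics/w5.png

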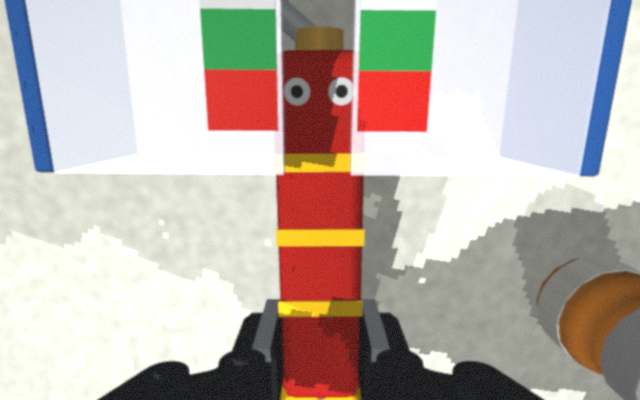

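The wrist force along the tunnel is +2.4 N, so the hook has the pin with the slide at about 8 mm. The fish lies centred in the slot, nose at (320,50). I'll pull on.

Emit:
{"api": "carry_out", "payload": {
  "plan": [
    [[-0.009,-0.0023,0,0,0,0,0.1],[-0.018,-0.0047,0,0,0,0,0.1],[-0.027,-0.007,0,0,0,0,0.1],[-0.036,-0.009,0,0,0,0,0.1],[-0.043,-0.011,0,0,0,0,0.1]]
  ]
}}

```text
time_s: 10.03
eef_pos: [0.519, 0.0015, 0.0088]
eef_rot: [0.0, 0.993, 0.118, 0.001]
wrist_force: [7.3, 2.8, -1.2]
opening: 0.289
grasp_force: 59.3
```

```bash
python3 -c "
from h import *
st()
w=camera('wrist');st();save('w6.png',np.clip(w['pixels'][:400]*1.4,0,255).astype(np.uint8))"
```

```text
t 10.0333 e 0.5058 lat 0.0001 z 0.0088 Fe 7.74 Fn 1.11 fz -1.19
t 10.0833 e 0.5047 lat 0.0003 z 0.0086 Fe 7.11 Fn 0.33 fz -1.96
```

View pics/w6.png

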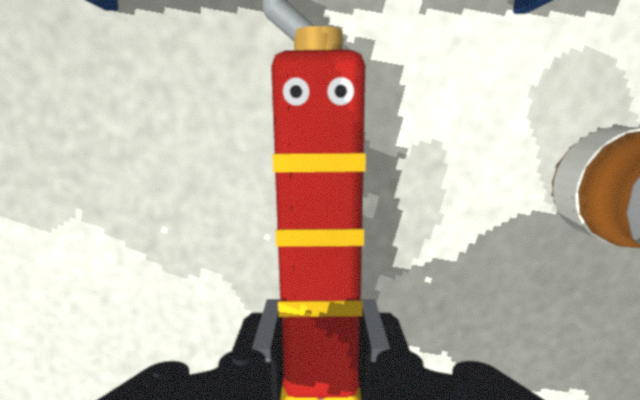

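The gauge bands are now outside the wrist view, with only the wall ends showing at (100,5) and (530,5). I'll pull 7 mm more and measure the pointer numerically in the scene camera against the home picture.

Emit:
{"api": "carry_out", "payload": {
  "plan": [
    [[-0.002,-0.0005,0,0,0,0,0.1],[-0.004,-0.001,0,0,0,0,0.1],[-0.006,-0.0014,0,0,0,0,0.1],[-0.0065,-0.0015,0,0,0,0,0.1],[-0.007,-0.0016,0,0,0,0,0.1]]
  ]
}}

```text
time_s: 10.5
eef_pos: [0.5129, 0.0001, 0.009]
eef_rot: [0.0, 0.993, 0.118, 0.002]
wrist_force: [9.0, 3.4, -3.1]
opening: 0.295
grasp_force: 59.2
```

```bash
cat > ptr.py <<'E'
from h import *
import pickle
def strip(c):  # gauge-frame picture, z=.056, 4 px/mm: rows = distance in from mouth 130..-10 mm, cols = lateral +35..-35
    s=4; r,q=np.mgrid[0:140*s,0:70*s]; ei=.6085+(130-r/s)/1000; ni=-.1165+(35-q/s)/1000
    P=np.stack([ei*E0[0]+ni*N0[0],ei*E0[1]+ni*N0[1],0*ei+.056],-1)-c["cam_to_world"][:3,3]; P=P@c["cam_to_world"][:3,:3]; K=c["camera_matrix"]
    m=np.stack([K[0,0]*P[...,0]/-P[...,2]+K[0,2],-K[1,1]*P[...,1]/-P[...,2]+K[1,2]],-1).astype(np.float32)
    return cv2.remap(c["pixels"],m[...,0],m[...,1],cv2.INTER_CUBIC)
if __name__=="__main__":
    st(); d0=pickle.load(open("c0.pkl","rb"))
    for n in ("scene","top"):
        c=camera(n); a=strip(d0[n]); b=strip(c)
        for k,im in (("home",a),("now",b)):
            dark=(im.max(2)<50); rows=dark[:,40:240].sum(1); top=np.argsort(rows)[-12:]
            hsv=cv2.cvtColor(im,cv2.COLOR_RGB2HSV); g=((hsv[...,0]>45)&(hsv[...,0]<85)&(hsv[...,1]>110)).sum(1); gr=np.nonzero(g>15)[0]
            print(n,k,"darkest rows in-mm",(130-np.median(top)/4).round(1),rows[top].min(),rows.max(),"green",(130-gr.max()/4,130-gr.min()/4) if len(gr) else None)
        if n=="scene": np.save("strip.npy",np.hstack([a,b]))
    st()
E
python3 ptr.py
```

```text
t 10.5 e 0.4996 lat 0.0001 z 0.009 Fe 9.56 Fn 1.28 fz -3.14
scene home darkest rows in-mm 91.1 91 95 green (np.float64(28.75), np.float64(34.0))
scene now darkest rows in-mm 30.1 91 95 green (np.float64(30.75), np.float64(33.0))
top home darkest rows in-mm 86.9 78 114 green (np.float64(22.0), np.float64(31.0))
top now darkest rows in-mm 10.1 34 37 green None
t 10.6 e 0.4996 lat 0.0001 z 0.009 Fe 8.02 Fn 2.31 fz -2.66
```

In the scene camera the pointer has moved 61 mm, which is the middle of the green band, and the force is about 8.5 N. I'll hold here for over a second.

Emit:
{"api": "carry_out", "payload": {
  "plan": [
    [[0,0,0,0,0,0,0.1],[0,0,0,0,0,0,0.1],[0,0,0,0,0,0,0.1],[0,0,0,0,0,0,0.1],[0,0,0,0,0,0,0.1]]
  ]
}}

```text
time_s: 11.02
eef_pos: [0.513, 0.0001, 0.009]
eef_rot: [0.0, 0.993, 0.118, 0.002]
wrist_force: [8.9, 2.4, -3.5]
opening: 0.287
grasp_force: 59.2
```

Emit:
{"api": "carry_out", "payload": {
  "plan": [
    [[0,0,0,0,0,0,0.1],[0,0,0,0,0,0,0.1],[0,0,0,0,0,0,0.1],[0,0,0,0,0,0,0.1],[0,0,0,0,0,0,0.1]]
  ]
}}

```text
time_s: 11.43
eef_pos: [0.513, 0.0001, 0.009]
eef_rot: [0.0, 0.993, 0.118, 0.002]
wrist_force: [8.6, 4.1, -2.4]
opening: 0.296
grasp_force: 59.2
```

Emit:
{"api": "carry_out", "payload": {
  "plan": [
    [[0,0,0,0,0,0,0.1],[0,0,0,0,0,0,0.1],[0,0,0,0,0,0,0.1],[0,0,0,0,0,0,0.1],[0,0,0,0,0,0,0.1]]
  ]
}}

```text
time_s: 11.85
eef_pos: [0.513, 0.0001, 0.009]
eef_rot: [0.0, 0.993, 0.118, 0.002]
wrist_force: [8.7, 3.5, -1.9]
opening: 0.291
grasp_force: 59.2
```

```bash
python3 ptr.py
```

```text
t 11.85 e 0.4996 lat 0.0001 z 0.009 Fe 9.3 Fn 1.39 fz -1.86
scene home darkest rows in-mm 91.1 91 95 green (np.float64(28.75), np.float64(34.0))
scene now darkest rows in-mm 30.1 92 97 green (np.float64(30.75), np.float64(32.75))
top home darkest rows in-mm 86.9 78 114 green (np.float64(22.0), np.float64(31.0))
top now darkest rows in-mm 9.9 34 36 green None
t 11.95 e 0.4997 lat 0.0001 z 0.009 Fe 8.58 Fn 1.42 fz -2.6
```

Emit:
{"api": "carry_out", "payload": {
  "plan": [
    [[0.003,0.0007,0,0,0,0,0.1],[0.007,0.0016,0,0,0,0,0.1],[0.011,0.0026,0,0,0,0,0.1],[0.015,0.0035,0,0,0,0,0.1],[0.019,0.0044,0,0,0,0,0.1]]
  ]
}}

```text
time_s: 12.37
eef_pos: [0.5316, 0.0045, 0.0088]
eef_rot: [0.0, 0.993, 0.118, 0.001]
wrist_force: [5.0, 3.4, -1.0]
opening: 0.29
grasp_force: 59.2
```

Emit:
{"api": "carry_out", "payload": {
  "plan": [
    [[0.004,0.0009,0,0,0,0,0.1],[0.008,0.0019,0,0,0,0,0.1],[0.012,0.0028,0,0,0,0,0.1],[0.016,0.0037,0,0,0,0,0.1],[0.02,0.0047,0,0,0,0,0.1]]
  ]
}}

```text
time_s: 12.78
eef_pos: [0.5509, 0.0091, 0.0085]
eef_rot: [-0.0, 0.993, 0.118, 0.0]
wrist_force: [4.0, 1.4, -0.2]
opening: 0.288
grasp_force: 59.3
```

Emit:
{"api": "carry_out", "payload": {
  "plan": [
    [[0.003,0.0007,0,0,0,0,0.1],[0.006,0.0014,0,0,0,0,0.1],[0.009,0.0021,0,0,0,0,0.1],[0.011,0.0026,0,0,0,0,0.1],[0.013,0.003,0,0,0,0,0.1]]
  ]
}}

```text
time_s: 13.2
eef_pos: [0.5637, 0.0121, 0.0082]
eef_rot: [-0.0, 0.993, 0.118, -0.0]
wrist_force: [1.8, 1.0, -0.1]
opening: 0.292
grasp_force: 59.5
```

Emit:
{"api": "carry_out", "payload": {
  "plan": [
    [[0.002,0.0005,0,0,0,0,0.1],[0.004,0.0009,0,0,0,0,0.1],[0.006,0.0014,0,0,0,0,0.1],[0.008,0.0019,0,0,0,0,0.1],[0.01,0.0023,0,0,0,0,0.1]]
  ]
}}

```text
time_s: 13.62
eef_pos: [0.5735, 0.0144, 0.0081]
eef_rot: [-0.0, 0.993, 0.118, -0.0]
wrist_force: [-0.7, 0.2, -0.2]
opening: 0.287
grasp_force: 59.4
```

```bash
python3 ptr.py
```

```text
t 13.6167 e 0.5618 lat 0.0003 z 0.0081 Fe -0.61 Fn 0.31 fz -0.18
scene home darkest rows in-mm 91.1 91 95 green (np.float64(28.75), np.float64(34.0))
scene now darkest rows in-mm 91.1 91 96 green (np.float64(28.75), np.float64(33.75))
top home darkest rows in-mm 86.9 78 114 green (np.float64(22.0), np.float64(31.0))
top now darkest rows in-mm 4.4 151 155 green None
t 13.7167 e 0.5618 lat 0.0002 z 0.008 Fe 0.97 Fn 0.3 fz -1.21
```

The slide is home: the pointer is at its starting place and the force is about zero. To unhook, I'll push in 23 mm, move 28 mm left, then withdraw.

Emit:
{"api": "carry_out", "payload": {
  "plan": [
    [[0.006,0.0014,0,0,0,0,0.1],[0.012,0.0028,0,0,0,0,0.1],[0.018,0.0042,0,0,0,0,0.1],[0.023,0.0053,0,0,0,0,0.1],[0.023,0.0053,0,0,0,0,0.1]]
  ]
}}

```text
time_s: 14.13
eef_pos: [0.5981, 0.0197, 0.0085]
eef_rot: [0.0, 0.993, 0.118, 0.001]
wrist_force: [0.6, 0.2, -0.1]
opening: 0.289
grasp_force: 59.3
```

Emit:
{"api": "carry_out", "payload": {
  "plan": [
    [[0,0,0,0,0,0,0.1],[-0.0015,0.007,0,0,0,0,0.1],[-0.003,0.014,0,0,0,0,0.1],[-0.005,0.021,0,0,0,0,0.1],[-0.0064,0.0275,0,0,0,0,0.1]]
  ]
}}

```text
time_s: 14.55
eef_pos: [0.5897, 0.0482, 0.0082]
eef_rot: [-0.0, 0.993, 0.118, -0.0]
wrist_force: [0.1, -1.2, -1.0]
opening: 0.286
grasp_force: 59.3
```

```bash
python3 ptr.py
```

```text
t 14.55 e 0.5853 lat 0.0295 z 0.0082 Fe -0.16 Fn -1.16 fz -1.03
scene home darkest rows in-mm 91.1 91 95 green (np.float64(28.75), np.float64(34.0))
scene now darkest rows in-mm 91.4 86 91 green (np.float64(28.75), np.float64(33.75))
top home darkest rows in-mm 86.9 78 114 green (np.float64(22.0), np.float64(31.0))
top now darkest rows in-mm 17.1 138 151 green None
t 14.65 e 0.5853 lat 0.03 z 0.0082 Fe 0.02 Fn -0.32 fz -2.03
```

Emit:
{"api": "carry_out", "payload": {
  "plan": [
    [[-0.012,-0.0028,0,0,0,0,0.1],[-0.03,-0.007,0,0,0,0,0.1],[-0.05,-0.0117,0,0,0,0,0.1],[-0.07,-0.0163,0,0,0,0,0.1],[-0.09,-0.021,0,0,0,0,0.1]]
  ]
}}

```text
time_s: 15.07
eef_pos: [0.4995, 0.026, 0.0084]
eef_rot: [0.0, 0.993, 0.118, 0.0]
wrist_force: [1.0, -1.2, -1.5]
opening: 0.293
grasp_force: 59.3
```

Emit:
{"api": "carry_out", "payload": {
  "plan": [
    [[-0.02,-0.0047,0,0,0,0,0.1],[-0.04,-0.0093,0,0,0,0,0.1],[-0.06,-0.014,0,0,0,0,0.1],[-0.075,-0.0175,0,0,0,0,0.1],[-0.085,-0.02,0,0,0,0,0.1]]
  ]
}}

```text
time_s: 15.48
eef_pos: [0.4137, 0.0061, 0.0082]
eef_rot: [-0.0, 0.993, 0.118, -0.0]
wrist_force: [0.0, -0.2, -1.8]
opening: 0.29
grasp_force: 59.3
```

Emit:
{"api": "carry_out", "payload": {
  "plan": [
    [[0,0,0.02,0,0,0,0.1],[0,0,0.05,0,0,0,0.1],[0,0.01,0.085,0,0,0,0.1],[0,0.03,0.11,0,0,0,0.1],[0,0.065,0.12,0,0,0,0.1]]
  ]
}}

```text
time_s: 15.9
eef_pos: [0.4188, 0.0698, 0.1329]
eef_rot: [0.001, 0.993, 0.116, 0.004]
wrist_force: [1.4, 0.5, -1.6]
opening: 0.292
grasp_force: 59.4
```

Run:
```python
from h import *
import pickle
st(); o=get_obs(); print(o["eef_pos"],o["q"])
c=pickle.load(open("c0.pkl","rb"))["top"]; s=2.0
# tray outline: brown at rim height .016
a=ortho(c,.32,.66,.18,.50,.016,s); hsv=cv2.cvtColor(a,cv2.COLOR_RGB2HSV)
m=((hsv[...,0]<20)&(hsv[...,1]>90)).astype(np.uint8); m=cv2.morphologyEx(m,cv2.MORPH_OPEN,np.ones((5,5)))
m=cv2.morphologyEx(m,cv2.MORPH_CLOSE,np.ones((25,25)))
k=max(cv2.findContours(m,cv2.RETR_EXTERNAL,cv2.CHAIN_APPROX_SIMPLE)[0],key=cv2.contourArea)
P=np.array([[.66-p[0][1]/s/1000,.50-p[0][0]/s/1000] for p in k],np.float32)*1000
r=cv2.minAreaRect(P); print("tray",r,cv2.boxPoints(r).round().tolist())
b=ortho(c,.32,.66,.18,.50,.029,s); h2=cv2.cvtColor(b,cv2.COLOR_RGB2HSV)
q=((h2[...,0]>100)&(h2[...,0]<130)&(h2[...,1]>120)); v,u=np.nonzero(q)
P=np.stack([660-v/s,500-u/s],-1).astype(np.float32); r=cv2.minAreaRect(P); print("blue body",len(P),r, cv2.boxPoints(r).round().tolist())
```

```text
t 15.9 e 0.4237 lat 0.0893 z 0.1329 Fe 1.45 Fn 0.18 fz -1.64
[0.41881834 0.06978343 0.13290132] [-1.15305822e-01 -4.99100368e-02  2.06715925e+00 -1.02878191e-03
  1.11582857e+00  1.22346306e+00]
tray ((484.0298156738281, 341.03936767578125), (240.22398376464844, 199.65098571777344), 14.478429794311523) [[343.0, 408.0], [393.0, 214.0], [625.0, 274.0], [575.0, 468.0]]
blue body 7294 ((469.5185241699219, 289.2144470214844), (105.23175048828125, 26.58506965637207), 13.495734214782715) [[415.0, 290.0], [421.0, 264.0], [524.0, 289.0], [518.0, 314.0]]
```

Emit:
{"api": "carry_out", "payload": {
  "plan": [
    [[0,0.025,0,0,0,0.004,0.1],[0.001,0.06,0,0,0,0.008,0.1],[0.002,0.095,0,0,0,0.012,0.1],[0.002,0.13,0,0,0,0.016,0.1],[0.003,0.165,0,0,0,0.018,0.1]]
  ]
}}

```text
time_s: 16.32
eef_pos: [0.4184, 0.238, 0.1288]
eef_rot: [-0.0, 0.992, 0.127, 0.001]
wrist_force: [0.2, 0.1, -1.7]
opening: 0.29
grasp_force: 59.3
```

Emit:
{"api": "carry_out", "payload": {
  "plan": [
    [[0,0.035,0,0,0,0,0.1],[0.001,0.07,0,0,0,0,0.1],[0.001,0.1,0,0,0,0,0.1],[0.001,0.125,0,0,0,0,0.1],[0.001,0.138,0,0,0,0,0.1]]
  ]
}}

```text
time_s: 16.73
eef_pos: [0.4192, 0.3771, 0.1285]
eef_rot: [-0.001, 0.992, 0.128, 0.001]
wrist_force: [-0.2, -0.3, -1.6]
opening: 0.29
grasp_force: 59.3
```

Emit:
{"api": "carry_out", "payload": {
  "plan": [
    [[0,0,0,0,0,0,0.1],[0,0,-0.02,0,0,0,0.1],[0,0,-0.045,0,0,0,0.1],[0,0,-0.065,0,0,0,0.1],[0,0,-0.075,0,0,0,0.1]]
  ]
}}

```text
time_s: 17.15
eef_pos: [0.418, 0.372, 0.0507]
eef_rot: [0.001, 0.992, 0.126, -0.002]
wrist_force: [0.1, -0.1, -1.4]
opening: 0.292
grasp_force: 59.4
```

Emit:
{"api": "carry_out", "payload": {
  "plan": [
    [[0,0,0,0,0,0,0.1],[0,0,0,0,0,0,0.1],[0,0,0,0,0,0,0.1],[0,0,0,0,0,0,0.1],[0,0,0,0,0,0,0.1]]
  ]
}}

```text
time_s: 17.57
eef_pos: [0.4203, 0.3746, 0.0547]
eef_rot: [-0.0, 0.992, 0.127, 0.001]
wrist_force: [0.6, 0.5, -1.1]
opening: 0.29
grasp_force: 59.4
```

Emit:
{"api": "carry_out", "payload": {
  "plan": [
    [[-0.002,-0.002,-0.012,0,0,0,0.1],[-0.002,-0.002,-0.024,0,0,0,0.1],[-0.002,-0.002,-0.034,0,0,0,0.1],[-0.002,-0.002,-0.04,0,0,0,0.1],[-0.002,-0.002,-0.043,0,0,0,0.1]]
  ]
}}

```text
time_s: 17.98
eef_pos: [0.4164, 0.3717, 0.0093]
eef_rot: [0.001, 0.992, 0.127, -0.001]
wrist_force: [-13.9, -10.0, 35.7]
opening: 0.291
grasp_force: 64.0
```

Emit:
{"api": "carry_out", "payload": {
  "plan": [
    [[0,0,0,0,0,0,0.1],[0,0,-0.001,0,0,0,0.1],[0,0,-0.002,0,0,0,0.1],[0,0,-0.002,0,0,0,0.1],[0,0,-0.002,0,0,0,0.1]]
  ]
}}

```text
time_s: 18.4
eef_pos: [0.4176, 0.3724, 0.0094]
eef_rot: [-0.0, 0.992, 0.127, 0.0]
wrist_force: [-3.9, -1.7, 8.7]
opening: 0.288
grasp_force: 60.7
```

Emit:
{"api": "carry_out", "payload": {
  "plan": [
    [[0,0,0.001,0,0,0,0.1],[0,0,0.001,0,0,0,0.45],[0,0,0.001,0,0,0,0.45],[0,0,0.001,0,0,0,0.45],[0,0,0.001,0,0,0,0.45]]
  ]
}}

```text
time_s: 18.82
eef_pos: [0.4174, 0.3722, 0.0092]
eef_rot: [-0.0, 0.992, 0.127, 0.0]
wrist_force: [-0.8, 0.5, -0.2]
opening: 0.447
grasp_force: 0.0
```

Emit:
{"api": "carry_out", "payload": {
  "plan": [
    [[0,0,0.01,0,0,0,0.45],[0,0,0.03,0,0,0,0.45],[0,0,0.06,0,0,0,0.45],[0,0,0.09,0,0,0,0.45],[0,0,0.12,0,0,0,0.45]]
  ]
}}

```text
time_s: 19.23
eef_pos: [0.4171, 0.372, 0.1311]
eef_rot: [0.0, 0.992, 0.127, -0.0]
wrist_force: [0.1, -0.1, 0.4]
opening: 0.448
grasp_force: 0.0
```

Emit:
{"api": "carry_out", "payload": {
  "plan": [
    [[-0.02,-0.03,0.02,0,0,0,0.45],[-0.03,-0.065,0.04,0,0,0,0.45],[-0.04,-0.1,0.06,0,0,0,0.45],[-0.045,-0.135,0.08,0,0,0,0.45],[-0.05,-0.17,0.1,0,0,0,0.45]]
  ]
}}

```text
time_s: 19.65
eef_pos: [0.3663, 0.201, 0.2307]
eef_rot: [0.0, 0.992, 0.127, 0.0]
wrist_force: [1.7, -0.8, 1.0]
opening: 0.452
grasp_force: 0.0
```

```bash
python3 ptr.py
python3 - <<'E'
from h import *
c=camera("top"); d=camera("scene")
a=ortho(c,.32,.88,-.12,.50,.02,.8); im=np.hstack([cv2.resize(d["pixels"],(400,300)), cv2.resize(ortho(c,.34,.64,.20,.48,.02,1.07),(300,300))])
im=np.vstack([im,np.hstack([cv2.resize(c["pixels"][100:300,150:540],(550,282)),np.zeros((282,150,3),np.uint8)])])
save("fin.png",np.clip(im*1.4,0,255).astype(np.uint8)); print(im.shape)
w=cloud(c); Z=w[...,2]; x,y=w[...,0],w[...,1]; e=(x-.484)*.968+(y-.341)*.25; n=-(x-.484)*.25+(y-.341)*.968
h=cv2.cvtColor(c["pixels"],cv2.COLOR_RGB2HSV); m=(abs(e)<.1)&(n>.02)&(n<.08)&((h[...,0]<6)|(h[...,0]>174))&(h[...,1]>120)
print("red",m.sum(),"n",np.median(n[m]),"e",e[m].min(),e[m].max(),"z",np.percentile(Z[m],[10,50,90]))
E
```

```text
t 19.65 e 0.4024 lat 0.229 z 0.2307 Fe 1.49 Fn -1.17 fz 1.0
scene home darkest rows in-mm 91.1 91 95 green (np.float64(28.75), np.float64(34.0))
scene now darkest rows in-mm 91.1 90 95 green (np.float64(29.0), np.float64(34.0))
top home darkest rows in-mm 86.9 78 114 green (np.float64(22.0), np.float64(31.0))
top now darkest rows in-mm 86.9 67 100 green (np.float64(22.0), np.float64(31.0))
t 19.75 e 0.4045 lat 0.2268 z 0.2335 Fe -0.2 Fn 0.02 fz -0.33
(582, 700, 3)
red 1 n 0.030523364169513102 e 0.08427736430496709 0.08427736430496709 z [0.00660403 0.00660403 0.00660403]
```

View pics/fin.png

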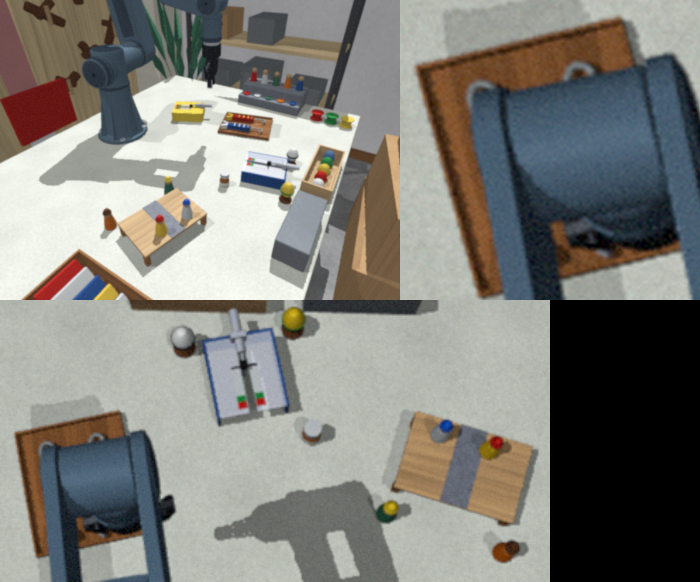

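The final picture shows both fish side by side in the tray (scene inset at about (245,125)), the gauge pointer home, and the dolls, eggs and jar in place. I'll check flatness by scene depth, then hand in.

Run:
```python
from h import *
c=camera("scene"); w=cloud(c); Z=w[...,2]; x,y=w[...,0],w[...,1]; e=(x-.484)*.968+(y-.341)*.25; n=-(x-.484)*.25+(y-.341)*.968
h=cv2.cvtColor(c["pixels"],cv2.COLOR_RGB2HSV)
for nm,k in dict(red=((h[...,0]<6)|(h[...,0]>174)),blue=(h[...,0]>100)&(h[...,0]<130)).items():
    m=(abs(e)<.1)&(abs(n)<.085)&k&(h[...,1]>130)&(Z>.012)&(Z<.05)
    print(nm,m.sum(),"n",np.median(n[m]),"e",e[m].min(),e[m].max())
    for lo,hi in((-.1,-.05),(-.05,-.02),(-.02,.01),(.01,.06)):
        s=m&(e>lo)&(e<hi)
        if s.sum()>3: print(lo,s.sum(),"ztop",np.percentile(Z[s],[50,90]).round(4))
o=get_obs(); print(o["dq"].round(3))
```

```text
red 202 n 0.03532745276578922 e -0.06942924270516934 0.03261522289851389
-0.1 52 ztop [0.0261 0.0296]
-0.05 53 ztop [0.022  0.0299]
-0.02 46 ztop [0.0203 0.0291]
0.01 51 ztop [0.0255 0.03  ]
blue 191 n -0.05540622306890021 e -0.07446072239597126 0.025914774759587478
-0.1 58 ztop [0.0256 0.03  ]
-0.05 48 ztop [0.02  0.029]
-0.02 54 ztop [0.0202 0.0292]
0.01 31 ztop [0.0207 0.0277]
[ 0.027  0.036  0.004 -0.001 -0.001  0.   ]
```

The red fish's top is level at about 0.029 m, the same as the blue one, so it lies flat on the tray floor.

```bash
python3 -c "
from h import *
print(hand_in())"
```

```text
the job is handed in; nothing more can be done
None
```

The job is handed in (no verdict was returned): the red fish held the pointer in mid-green for over a second, the slide was eased back home, and the fish now lies flat in the tray beside the blue one.

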